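# Clip a sharpening stone into its holder

### The job

Set up the instrument sharpening stone in its holder: lift the spring clip with the red finger bar until it stays open, slide the stone (pale side up, as it lies) lengthwise along the bed and in under the guide lips, and press it gently but definitely home against the screw of the brass end stop, where it must stay. Then bring the clip back down, guiding it all the way so that it does not snap, so that it rests on the stone and clamps it, and let go. The stone is brittle: never force it, and leave the spatula, the cup and the vial as they are.

Things in the scene. Friction and masses are not known exactly. Their poses are not given: they have to be found in the camera images.
- holder: Stone holder, fixed on the table: grey base plate 170 x 66 mm (its top 8 mm above the table) with a dark bed 20 mm wide, top 22 mm above the table, from x = -62 to +58 mm. Origin: on the table under the bed's middle line; x points the way the stone slides in, z up. Before the guide (x < -10 mm) nothing stands beside the bed: fingers can straddle a stone there.
- guide_mouth (a point): On the bed's top and middle line at the flared mouth (x = 0 in the holder). Steel guide from x = +5 to +37 mm: walls 32 mm apart inside (38 outside) with lips turned in over the stone's edges, 13.8 mm above the bed, 23 mm open between, top 38 mm above the table. The stone can come in only lengthwise from the -x side. The mouth flares from x = -8 mm (there 40 mm wide inside, 46 outside, lips turned up).
- end_stop: Brass stop block, 9 x 20 x 12 mm, fixed on the bed. A 6 mm adjusting screw runs through it along x, 5.5 mm above the bed, and the stone meets the screw's end. The screw does not give, but is set differently each time: its end stands 7 to 21 mm out from the block's face, which is not measured. Origin: middle of that face (toward the stone), on the bed, 46 mm along the holder's x; axes as the holder's.
- clip (a joint): Angle of the spring clip, rad: a 14 mm steel strap hinged behind the stop, ending in a black roll over the bed. 0 = shut without stone (roll 8 mm above the bed, barring the way), 0.07 = resting on the stone, 1.75 = fully open. A snap spring drives it shut below 0.85 and open above. Lifting takes about 6 N at the bar, it presses the stone with about 6 N; let go on the way down, it snaps shut.
- clip_bar (a point): Centre of the clip's red finger bar: ribbed cylinder 30 mm long, 10 mm thick, parallel to the holder's y. Shut, it lies 60 mm along -x and 10 mm above the hinge axis (56 mm above the table); open, 103 mm above the table and behind the hinge. Pinched by its two ends from above (fingers closing along the holder's y) it turns between the pads as the clip swings.
- clip_hinge (a point): Middle of the clip's hinge axis, which is parallel to the holder's y, 70 mm along the holder's x and 46 mm above the table. The bar swings about it on a radius of 60.8 mm, up and then away along +x.
- stone: Two-layer sharpening stone, 90 x 30 x 12 mm, about 80 g, loose, lying flat on the table: pale grey above, reddish brown below. Origin: centre of its underside; x is its long axis, z up. Either end may go in first. Brittle: press it home with 5 to 10 N, never over 14.
- spatula: Slim steel spatula, 167 x 8 x 8 mm, lying loose between stone and holder; to be left alone. Origin: its middle, on the underside; long axis x.
- gallipot: Small steel cup, 64 mm across, 36 mm high, loose, behind the stone; to be left alone. Origin: centre of its underside.
- vial: White vial with yellow cap, 30 mm across, 54 mm high, loose, left of the holder's far end; to be left alone. Origin: centre of its underside.
Mind the look-alikes: they are no part of the job. There is more than one size of the stone; the one meant has the size given above.

How it is judged (in metres and radians):
On the way, in this order (a step that is already met when the one before it is completed fails the run):
1. the clip is lifted past half way and stays open (over 1.5 rad) (value of joint clip above 1.5 rad), for 0.2 s.
2. with the clip open, the stone lies in the guide and is pressed against the end stop with more than 1 N (x of stone in the frame of end_stop between -0.068 and -0.05 m and y of stone in the frame of end_stop between -0.0025 and 0.0025 m and z of stone in the frame of end_stop between -0.0025 and 0.0025 m and angle between the x axis of stone and the x axis of holder, either way round below 0.12 rad and value of joint clip above 1.3 rad and contact force between stone and end_stop above 1 N), for 0.1 s.
3. the clip rests on the seated stone (value of joint clip between 0.045 and 0.125 rad and contact force between clip and stone above 1.5 N), for 0.2 s.
At the end, for the whole second after the job is handed in: The stone lies pale side up and flat on the bed inside the guide, its end touching the end of the stop screw and its long axis within 4 degrees of the holder's; the clip is down on it (0.045 to 0.125 rad) and presses it with more than 1.5 N; the stone is at rest and the robot has let go (all of step 3 and x of stone in the frame of end_stop between -0.068 and -0.05 m and y of stone in the frame of end_stop between -0.0025 and 0.0025 m and z of stone in the frame of end_stop between -0.0015 and 0.0015 m and angle between the x axis of stone and the x axis of holder, either way round below 0.07 rad and angle between stone's own z axis and vertical below 0.05 rad and contact force between stone and end_stop above 0.02 N and linear speed of stone below 0.01 m/s and contact force between each of the fingers, the arm and anything else below 0.1 N).
It fails at once if the stone is pushed against the end stop with more than 14 N (contact force between stone and end_stop above 14 N).
It fails at once if the stone is forced against the holder (bed, guide, stop and clip together) with more than 28 N (contact force between stone and holder above 28 N).
It fails at once if the clip is let go on its way down and snaps (faster than 3 rad/s while still more than about 8 mm above the stone) (velocity of joint clip below -3 rad/s and value of joint clip above 0.25 rad).
It fails at once if the spatula, the cup or the vial is moved more than 15 mm (distance of any of spatula, gallipot, vial from where it was at the start of the episode above 0.015 m).
It also fails if it takes over 72 s, if anything falls off the work surface, if the arm or the gripper's body presses on something with over 40 N, if the wrist force passes 120 N, or if a joint passes its speed limit or range.

### The arm

A 6-joint arm with a two-finger parallel gripper is mounted at the origin on a cart in front of the work surface, level with it; the furniture and walls round the work are solid. World frame = base frame: x ahead of the robot, y to its left, z up, the work surface at z = 0. Lengths are in m, angles in degrees, forces in N, time in s.
With the tool pointing down it reaches from about 0.325 to 0.85 m from the base axis. Payload 4.4 kg.
Tool frame: the origin (TCP) lies at the very end of the fingers, on their centre line; the grasp point (between the pads) lies 19 mm behind it; z points along the fingers, y is the line along which they close (so a half turn about z gives the same grasp; the last joint's range is limited). The gripper opens to 94 mm and grips with 3 to 60 N. Pads are 16 mm wide; open, the fingers measure 119 mm over their backs; the gripper's body (75 mm by 177 mm) begins 78 mm behind the grasp point.
Start: joints at [62.309, 11.837, 88.321, -0, 79.842, -8.623], TCP at [0.188, 0.543, 0.205] pointing down, gripper open.
Joint ranges: [-156.59, 156.59], [-49.26, 127.26], [12.9, 141.05], [-63.56, 243.56], [4.71, 150.69], [-161.64, 161.64]. Speed limits (degrees/s): [159.86, 159.86, 180, 180, 180, 180].

### API

Orientations are given as [roll, pitch, yaw] about the fixed x, y, z axes, in that order (R = Rz(yaw) Ry(pitch) Rx(roll)).
In Python, from rig import telemetry, cams, job gives the robot as it stands. The module is installed in compiled form; this text tells all that it offers.
- The arm moves only by the tool jog_arm, never from a script. Its argument "targets" is a list that holds one entry, the list of rows, each a list of 5 numbers: the gripper command: -1 is fully open, 1 is shut, values between are in proportion, then the shift along the tool's x, y, z scaled (see below), then the turn about the tool's z scaled (see below). In form: [[[grip, x, y, z, spin], ...]]. A call has 1 to 20 rows; each row is the pose to reach, as a shift and turn from the pose commanded when the call began, along the tool's axes at that moment, turning the shorter way round; what a row does not reach only later rows make up. The controller multiplies each number of a shift by 0.5 m and each number of a turn by 2 pi rad. A row lasts 1/8 s, in which the tool goes at most 62.5 mm and 10.7 degrees, less where a joint would pass 70% of its speed; a pose out of reach is approached as far as the arm can. A call with a number of a shift or a turn outside -1 to 1 is refused whole. A call with a gripper value outside its range is refused whole. The fingers move at their own pace and stop on an object; the grip force is fixed at half the most. Time passes only in rows, so rows that repeat a pose let the fingers close. It gives the time, the measured TCP pose, the force, the opening and the grip force at its end, in the units of the state.
- telemetry.read_state(): the state, without advancing time (a new reading comes with each control period).
- cams.camera(name): name is "scene" or "side" or "wrist"; returns (picture, depth): 420x560x3 uint8, blue, green, red; 420x560 float32, m along the optical axis (not along the pixel's ray), 0 where there is no reading.
- cams.get_calibration(name): a dict with "K" (3x3 intrinsics, pixels), "T" (4x4, takes a point from camera to world coordinates). Camera axes: x right, y down, z forward; pixel columns grow to the right and rows downward; lengths in m; the calibration is good to about 2 mm. A picture is of the moment at which its call begins: read the wrist's pose just before it. get_calibration takes no time and is no camera call; for the wrist camera it gives the pose at the moment of the call.
- job.close_job(): hands the job in; it is judged then, once.
The state is a dict: "time_s": time; "joint_positions": joint angles; "joint_vel": joint speeds; "joint_torque": joint torques, N m; "ee_pos": TCP position; "eef_rot": TCP orientation; "contact_force": force on the tool from outside, world axes, zero at the start; "ft_torque": the same for the moment, N m; "finger_gap": opening from 0.0 (shut) to 1.0 (fully open); "grip_force": force on a finger pad.
Only numpy, scipy, OpenCV 4.12 (cv2) and the standard library are available. Lean on these libraries where they do the work, as an engineer would, in place of code of your own. Each camera call takes 0.05 s, during which the arm holds its last target. There are 200 camera calls.

## Working session

There is one attempt and no reset: what is moved stays moved. The work goes in short steps, Python scripts to look and compute and a tool call to move; the robot and the scene stay as the last step left them, time stands still between calls to the robot, and variables do not carry over. Pictures are saved under pics/ and viewed, at most 10 in all, crops included, and the job is handed in when it is done.

Besides the shell and the picture viewer there is one more tool, called after ">>>" by a JSON object that holds its "fn" and its "kwargs", one argument or row to a line. jog_arm: Moves the arm, as the interface text tells. Shifts and turns lie within -1 to 1; 1 stands for 0.5 m of shift or 2 pi rad of turn. Its arguments: {"type":"object","properties":{"targets":{"type":"array"}},"required":["targets"]}

```bash
mkdir -p pics; cat > h.py <<'E'
import numpy as np,cv2
from rig import telemetry,cams,job
def grab(n,f=None):
    K,T=[np.array(cams.get_calibration(n)[k]) for k in("K","T")]
    im,d=cams.camera(n)
    if f: cv2.imwrite("pics/"+f,im)
    return im,d,K,T
def cloud(d,K,T):
    v,u=np.mgrid[:d.shape[0],:d.shape[1]]
    P=np.stack([(u-K[0,2])/K[0,0]*d,(v-K[1,2])/K[1,1]*d,d],-1)
    return P@T[:3,:3].T+T[:3,3]
def onplane(u,v,z,K,T):
    r=T[:3,:3]@np.linalg.inv(K)@np.array([u,v,1.]);return T[:3,3]+r*(z-T[2,3])/r[2]
E
python3 - <<'E'
from h import *
ims=[]
for n in("scene","side"):
    im,d,K,T=grab(n); np.savez(n+".npz",im=im,d=d,K=K,T=T); print(n,T.round(3).tolist(),(d>0).mean()); cv2.imwrite(f"pics/{n}0.png",im)
print(telemetry.read_state())
E
```

```text
scene [[0.908, -0.154, 0.388, 0.178], [-0.417, -0.378, 0.826, -0.737], [0.02, -0.913, -0.408, 0.452], [0.0, 0.0, 0.0, 1.0]] 0.9960331632653061
side [[0.986, 0.107, -0.126, 0.651], [0.165, -0.569, 0.805, -0.801], [0.014, -0.815, -0.579, 0.621], [0.0, 0.0, 0.0, 1.0]] 0.996016156462585
{'time_s': 0.1, 'joint_positions': array([ 6.23075385e+01,  1.18786313e+01,  8.83959030e+01, -9.63023690e-04,
        7.98410431e+01, -8.62271410e+00]), 'joint_vel': array([ 0.10685205, -0.12241068, -0.18984428,  0.04886536, -0.00767803,
       -0.04570489]), 'joint_torque': array([-9.00742616e-04, -3.71868610e+01, -2.82292432e+01,  6.99988240e-02,
        3.12308071e-02, -2.07600431e-05]), 'ee_pos': array([0.18753686, 0.54279295, 0.20442009]), 'eef_rot': array([-1.79885587e+02, -1.63913312e-02,  1.60930407e+02]), 'contact_force': array([-0.14460135, -0.30524094, -0.17331749]), 'ft_torque': array([-0.04933597,  0.03773293,  0.00035471]), 'grip_force': 0.0, 'finger_gap': 0.9980716007416438}
```

View pics/scene0.png

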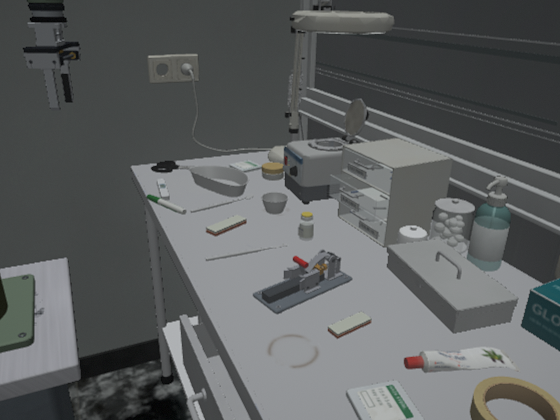

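View pics/side0.png

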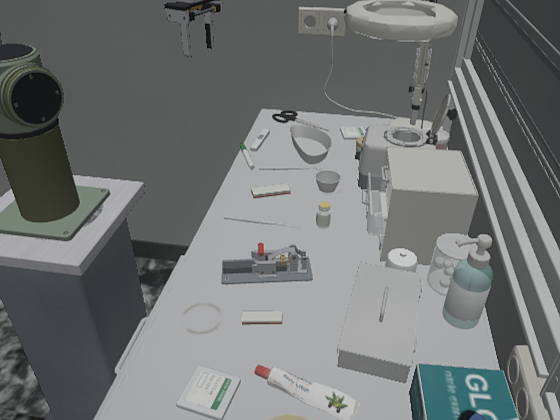

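The scene view shows stones at (227,225) and (350,324), the holder at (303,287) with the red bar at (301,262), the cup at (275,203), the vial at (306,227) and the spatula at (247,252). In the side view the stones are at (271,190) and (262,317), and the bar is at (261,248). Next I measure sizes and poses.

```bash
python3 - <<'E'
from h import *
for n,seeds in(("scene",dict(A=(227,225),B=(350,324),H=(303,287),sp=(247,252),cup=(275,203),vial=(306,227))),("side",dict(A=(271,190),B=(262,317),H=(267,265),sp=(260,221),cup=(328,180),vial=(324,215)))):
    f=np.load(n+".npz");im,d,K,T=[f[k] for k in("im","d","K","T")]
    P=cloud(d,K,T)
    m=((P[...,2]>0.004)&(P[...,2]<.12)&(d>0)).astype(np.uint8)
    nc,L,st,_=cv2.connectedComponentsWithStats(m,connectivity=4)
    for k,(u,v) in seeds.items():
        w=L[v-4:v+5,u-4:u+5].ravel();w=w[w>0]
        if not len(w):print(n,k,'none');continue
        l=np.bincount(w).argmax();Q=P[L==l]; zt=np.percentile(Q[:,2],95)
        if k in"AB": Q=Q[Q[:,2]>0.008]
        if k=="H": Q=Q[(Q[:,2]<0.012)]
        r=cv2.minAreaRect(Q[:,:2].astype(np.float32)*1000)
        print(n,k,len(Q),'c',np.round(r[0],1),'size',np.round(r[1],1),'ang',round(r[2],1),'z95',zt.round(4))
    hsv=cv2.cvtColor(im,cv2.COLOR_BGR2HSV)
    red=((hsv[...,0]<8)|(hsv[...,0]>172))&(hsv[...,1]>150)&(hsv[...,2]>80)&(P[...,2]>.03)&(P[...,2]<.09)&(P[...,0]<.75)
    vv,uu=np.nonzero(red);print('red',len(uu),uu.mean(),vv.mean(),np.median(P[red],0),'ctr on z=.056',onplane(uu.mean(),vv.mean(),.056,K,T))
    x,y=(265,255) if n=='scene' else (205,225)
    c=im[235:315,240:370] if n=='scene' else im[225:305,205:335]
    cv2.imwrite(f"pics/c_{n}.png",cv2.resize(c,None,fx=5,fy=5,interpolation=cv2.INTER_CUBIC))
a,b=cv2.imread("pics/c_scene.png"),cv2.imread("pics/c_side.png")
cv2.imwrite("pics/c.png",cv2.resize(np.vstack([a,b]),(488,600)))
E
```

```text
scene A 315 c [464.5 164.6] size [90.9 35.2] ang 20.7 z95 0.0137
scene B 428 c [ 525.3 -235.1] size [68.8 24.1] ang 10.9 z95 0.0105
scene H 1189 c [ 509.  -114.5] size [171.1  67.3] ang 13.8 z95 0.0526
scene sp 120 c [423.9  40.2] size [ 8.  80.9] ang 88.6 z95 0.0087
scene cup 454 c [596. 209.] size [65.2 61.4] ang 20.2 z95 0.036
scene vial 362 c [597.9  55.7] size [28.2 30.1] ang 9.4 z95 0.0549
red 55 299.41818181818184 260.74545454545455 [ 0.49720116 -0.11618292  0.05964543] ctr on z=.056 [ 0.50048068 -0.11090395  0.056     ]
side A 307 c [467.6 164.4] size [91.8 36.2] ang 27.5 z95 0.0136
side B 387 c [ 528.2 -235.9] size [68.8 24.3] ang 8.6 z95 0.0112
side H 1109 c [ 512.4 -114.1] size [169.6  68.5] ang 14.3 z95 0.0527
side sp 125 c [438.3  40. ] size [ 12.  104.5] ang 88.0 z95 0.0086
side cup 457 c [597.6 208.4] size [62.3 64. ] ang 13.9 z95 0.0364
side vial 327 c [602.9  55.3] size [29.8 28.9] ang 27.0 z95 0.0554
red 34 260.47058823529414 247.3235294117647 [ 0.50196873 -0.11804083  0.06060421] ctr on z=.056 [ 0.50088273 -0.11213327  0.056     ]
```

View pics/c.png

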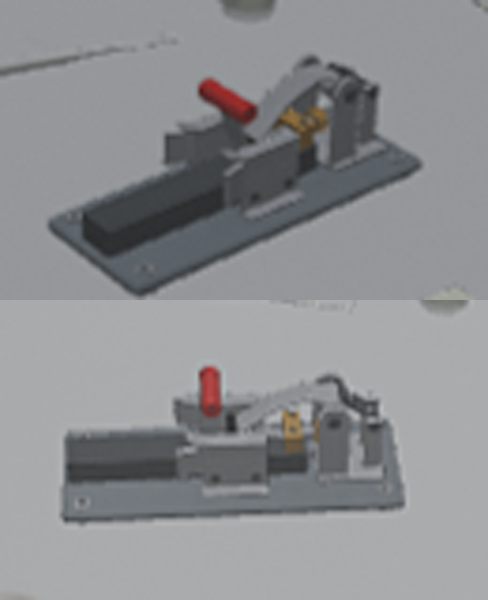

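The 90 x 35 mm piece (A) is the stone; B is 69 x 24 mm, a look-alike. The holder yaw is about 14°. Next I write a move helper and find where the wrist camera sits.

```bash
cat >> h.py <<'E'
import json,sys
from scipy.spatial.transform import Rotation as R
def cmd(): return json.load(open("cmd.json"))
def rel(p,yaw,c=None):
    "shift/turn numbers (tool axes at c) to reach TCP p, yaw; tool straight down"
    x,y,z,w=c or cmd(); w0=np.radians(w); d=np.array(p)-[x,y,z]
    dy=(yaw-w+180)%360-180
    return [round(float(a),4) for a in (d@[np.cos(w0),np.sin(w0),0]/.5,d@[np.sin(w0),-np.cos(w0),0]/.5,-d[2]/.5,-dy/360)]
def setcmd(p,yaw): json.dump([*map(float,p),float(yaw)],open("cmd.json","w"))
E
python3 - <<'E'
from h import *
setcmd((.188,.543,.205),160.93)
s=telemetry.read_state();T=np.array(cams.get_calibration("wrist")["T"])
Rt=R.from_euler('xyz',s["eef_rot"],degrees=True).as_matrix()
print("cam in tool",(Rt.T@(T[:3,3]-s["ee_pos"])).round(3),(Rt.T@T[:3,:3]).round(2).tolist(),cams.get_calibration("wrist")["K"])
a=(.40,.20,.25);print(rel(a,194)); print(rel((.44,-.115,.22),194,[*a,194]))
E
```

```text
cam in tool [ 0.082  0.001 -0.18 ] [[-0.0, -0.96, -0.28], [1.0, -0.0, 0.0], [-0.0, -0.28, 0.96]] [[331.82663491   0.         276.86544844]
 [  0.         331.82663491 212.5846619 ]
 [  0.           0.           1.        ]]
[-0.6249, -0.5098, -0.09, -0.0919]
[0.0748, -0.6306, 0.06, 0.0]
```

```bash
python3 - <<'E'
from h import *
a=(.46,.16,.22);print(rel(a,194)); print(rel((.47,-.12,.22),194,[*a,194]))
E
```

```text
[-0.7644, -0.5462, -0.03, -0.0919]
[0.1161, -0.5482, -0.0, 0.0]
```

>>> {"fn": "jog_arm", "kwargs": {
  "targets": [
    [[-1,-0.7644,-0.5462,-0.03,-0.0919],[-1,-0.7644,-0.5462,-0.03,-0.0919],[-1,-0.7644,-0.5462,-0.03,-0.0919],[-1,-0.7644,-0.5462,-0.03,-0.0919],[-1,-0.7644,-0.5462,-0.03,-0.0919],[-1,-0.7644,-0.5462,-0.03,-0.0919],[-1,-0.7644,-0.5462,-0.03,-0.0919],[-1,-0.7644,-0.5462,-0.03,-0.0919],[-1,-0.7644,-0.5462,-0.03,-0.0919],[-1,-0.7644,-0.5462,-0.03,-0.0919],[-1,-0.7644,-0.5462,-0.03,-0.0919],[-1,-0.7644,-0.5462,-0.03,-0.0919]]
  ]
}}

```text
time_s: 1.6
ee_pos: [0.4591, 0.1616, 0.2203]
eef_rot: [180.0, -0.0, -165.9]
contact_force: [0.8, 0.0, -0.1]
finger_gap: 0.999
grip_force: 0.0
```

```bash
python3 - <<'E'
from h import *
im,d,K,T=grab("wrist","w1.png");P=cloud(d,K,T);print(telemetry.read_state()["ee_pos"])
np.savez("w1.npz",im=im,d=d,K=K,T=T)
hsv=cv2.cvtColor(im,cv2.COLOR_BGR2HSV)
m=((P[...,2]>.0085)&(P[...,2]<.016)&(np.hypot(P[...,0]-.466,P[...,1]-.164)<.06)).astype(np.uint8)
nc,L,st,_=cv2.connectedComponentsWithStats(m);l=1+st[1:,4].argmax()
vu=np.argwhere(L==l)[:,::-1];r=cv2.minAreaRect(vu.astype(np.float32))
c=np.array([onplane(*q,.012,K,T) for q in cv2.boxPoints(r)])
print(st[l],c.mean(0),np.linalg.norm(np.diff(c,axis=0),axis=1),[np.degrees(np.arctan2(*(c[(i+1)%4]-c[i])[1::-1])).round(1) for i in range(2)],np.median(P[L==l],0))
# colour
Q=cv2.mean(hsv,mask=(L==l).astype(np.uint8));print(Q)
setcmd((.46,.16,.22),194)
E
```

```text
[0.4592894  0.16145702 0.22043274]
[ 260  154   37   76 1815] [0.46631276 0.16513202 0.012     ] [0.02938234 0.08970477 0.0312864 ] [np.float64(113.9), np.float64(24.4)] [0.46431713 0.16461817 0.01230403]
(18.01542699724518, 15.677685950413222, 165.72561983471073, 0.0)
```

>>> {"fn": "jog_arm", "kwargs": {
  "targets": [
    [[-1,0.1161,-0.5482,0,0],[-1,0.1161,-0.5482,0,0],[-1,0.1161,-0.5482,0,0],[-1,0.1161,-0.5482,0,0],[-1,0.1161,-0.5482,0,0],[-1,0.1161,-0.5482,0,0],[-1,0.1161,-0.5482,0,0]]
  ]
}}

```text
time_s: 2.52
ee_pos: [0.4698, -0.1183, 0.2203]
eef_rot: [179.9, -0.0, -165.9]
contact_force: [0.0, 1.6, -0.2]
finger_gap: 1.001
grip_force: 0.0
```

```bash
python3 - <<'E'
from h import *
setcmd((.47,-.12,.22),194)
im,d,K,T=grab("wrist");P=cloud(d,K,T);np.savez("w2.npz",im=im,d=d,K=K,T=T);print(telemetry.read_state()["ee_pos"])
near=np.hypot(P[...,0]-.51,P[...,1]+.114)<.11
for lo,hi in((.005,.011),(.019,.025)):
    m=((P[...,2]>lo)&(P[...,2]<hi)&near).astype(np.uint8)
    nc,L,st,_=cv2.connectedComponentsWithStats(m);l=1+st[1:,4].argmax();Q=P[L==l]
    r=cv2.minAreaRect((Q[:,:2]*1000).astype(np.float32));print(lo,len(Q),r,np.median(Q[:,2]))
hsv=cv2.cvtColor(im,cv2.COLOR_BGR2HSV)
red=((hsv[...,0]<8)|(hsv[...,0]>172))&(hsv[...,1]>150)&(hsv[...,2]>60)&near
vu=np.argwhere(red)[:,::-1];r=cv2.minAreaRect(vu.astype(np.float32));b=np.array([onplane(*q,.059,K,T) for q in cv2.boxPoints(r)])
print('bar',r,b.mean(0),np.linalg.norm(np.diff(b,axis=0),axis=1),[np.degrees(np.arctan2(*(b[i+1]-b[i])[1::-1])).round(1) for i in range(2)],P[red].mean(0))
a,b=cv2.imread("pics/w1.png"),im;cv2.imwrite("pics/w12.png",cv2.resize(np.vstack([a,b]),(400,600)))
cv2.imwrite("pics/w2.png",im)
E
```

```text
[ 0.46987765 -0.11805691  0.22035305]
0.005 3943 ((510.5212097167969, -113.63371276855469), (168.4896697998047, 66.00355529785156), 14.032238006591797) 0.008352145874348016
0.019 1119 ((468.9751892089844, -123.81959533691406), (77.24190521240234, 19.095199584960938), 13.606840133666992) 0.02223534295189533
bar ((272.0, 223.5), (7.0, 26.0), 90.0) [ 0.50089734 -0.11557654  0.059     ] [0.02801793 0.00796274 0.02819346] [np.float64(104.0), np.float64(14.4)] [ 0.5005253  -0.1157238   0.06019384]
```

View pics/w12.png

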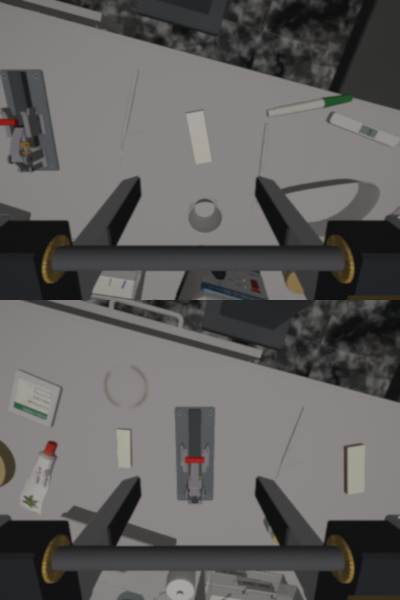

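The wrist view shows the bar at (272,223). The holder yaw is 14.0° with its origin near (0.4916, -0.1183); the stone is at (0.4663, 0.1651) with yaw 24.2°. Next I pinch the bar.

```bash
python3 - <<'E'
from h import *
print(telemetry.read_state()["ee_pos"]);print(rel((.501,-.1157,.045),194))
E
```

```text
[ 0.46987765 -0.11805691  0.22035305]
[-0.0622, -0.0067, 0.35, -0.0]
```

>>> {"fn": "jog_arm", "kwargs": {
  "targets": [
    [[-1,-0.0622,-0.0067,0.15,0],[-1,-0.0622,-0.0067,0.25,0],[-1,-0.0622,-0.0067,0.32,0],[-1,-0.0622,-0.0067,0.35,0],[-1,-0.0622,-0.0067,0.35,0],[-1,-0.0622,-0.0067,0.35,0]]
  ]
}}

```text
time_s: 3.32
ee_pos: [0.5028, -0.1156, 0.0476]
eef_rot: [-179.9, 0.2, -165.9]
contact_force: [0.0, -0.7, 0.7]
finger_gap: 0.999
grip_force: 0.0
```

```bash
python3 - <<'E'
from h import *
setcmd((.501,-.1157,.045),194)
s=telemetry.read_state();print(s["ee_pos"],s["eef_rot"])
im,d,K,T=grab("wrist","w3.png")
E
```

```text
[ 0.5028377  -0.11560896  0.04759334] [-179.85680929    0.19505229 -165.9454088 ]
```

View pics/w3.png

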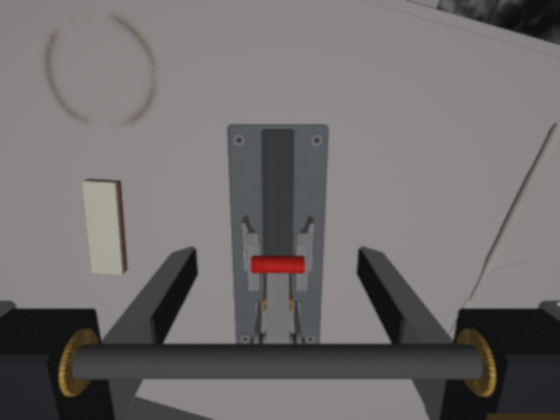

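The view has the bar at (278,264), centred between the fingers. Now I close on it.

>>> {"fn": "jog_arm", "kwargs": {
  "targets": [
    [[-1,0,0,0,0],[0.3,0,0,0,0],[1,0,0,0,0],[1,0,0,0,0],[1,0,0,0,0],[1,0,0,0,0],[1,0,0,0,0]]
  ]
}}

```text
time_s: 4.25
ee_pos: [0.5009, -0.1152, 0.0454]
eef_rot: [180.0, -0.0, -166.0]
contact_force: [0.2, 0.3, -0.3]
finger_gap: 0.399
grip_force: 0.0
```

```bash
python3 - <<'E'
from h import *
s=telemetry.read_state();print(s["ee_pos"],s["eef_rot"],s["contact_force"],s["finger_gap"]*94,s["grip_force"])
# arc rows: bar angle; tool x = -holder x; z down; keep pinch offset
for q in np.arange(0,1.76,.125).tolist()+[1.75]:
    b=lambda q:np.array([-np.cos(np.radians(9.46)+q)*60.83,np.sin(np.radians(9.46)+q)*60.83])
    d=b(q)-b(0);print(round(q,3),[round(-d[0]/500,4),0,round(-d[1]/500,4),0])
E
```

```text
[ 0.50088169 -0.11519817  0.04537788] [ 1.79994193e+02 -7.76362220e-03 -1.65981211e+02] [ 0.210333    0.33006319 -0.30486205] 37.504404642646364 0.0
0.0 [np.float64(-0.0), 0, np.float64(-0.0), 0]
0.125 [np.float64(-0.0034), 0, np.float64(-0.0148), 0]
0.25 [np.float64(-0.0087), 0, np.float64(-0.0291), 0]
0.375 [np.float64(-0.0157), 0, np.float64(-0.0426), 0]
0.5 [np.float64(-0.0243), 0, np.float64(-0.0551), 0]
0.625 [np.float64(-0.0344), 0, np.float64(-0.0664), 0]
0.75 [np.float64(-0.0458), 0, np.float64(-0.0764), 0]
0.875 [np.float64(-0.0584), 0, np.float64(-0.0849), 0]
1.0 [np.float64(-0.072), 0, np.float64(-0.0918), 0]
1.125 [np.float64(-0.0863), 0, np.float64(-0.0969), 0]
1.25 [np.float64(-0.1011), 0, np.float64(-0.1002), 0]
1.375 [np.float64(-0.1163), 0, np.float64(-0.1016), 0]
1.5 [np.float64(-0.1315), 0, np.float64(-0.1011), 0]
1.625 [np.float64(-0.1465), 0, np.float64(-0.0988), 0]
1.75 [np.float64(-0.1611), 0, np.float64(-0.0945), 0]
1.75 [np.float64(-0.1611), 0, np.float64(-0.0945), 0]
```

Fingers still closing.

>>> {"fn": "jog_arm", "kwargs": {
  "targets": [
    [[1,0,0,0,0],[1,0,0,0,0],[1,0,0,0,0]]
  ]
}}

```text
time_s: 4.62
ee_pos: [0.501, -0.1156, 0.0455]
eef_rot: [-180.0, -0.0, -166.0]
contact_force: [-0.8, -2.6, 0.4]
finger_gap: 0.31
grip_force: 30.0
```

>>> {"fn": "jog_arm", "kwargs": {
  "targets": [
    [[1,-0.0034,0,-0.0148,0],[1,-0.0087,0,-0.0291,0],[1,-0.0157,0,-0.0426,0],[1,-0.0243,0,-0.0551,0],[1,-0.0344,0,-0.0664,0],[1,-0.0458,0,-0.0764,0],[1,-0.0584,0,-0.0849,0],[1,-0.072,0,-0.0918,0],[1,-0.0863,0,-0.0969,0],[1,-0.1011,0,-0.1002,0],[1,-0.1163,0,-0.1016,0],[1,-0.1315,0,-0.1011,0],[1,-0.1465,0,-0.0988,0],[1,-0.159,0,-0.095,0],[1,-0.159,0,-0.095,0],[1,-0.159,0,-0.095,0]]
  ]
}}

```text
time_s: 6.62
ee_pos: [0.5814, -0.0957, 0.0952]
eef_rot: [-179.9, 0.4, -166.0]
contact_force: [4.6, 0.3, 5.2]
finger_gap: 0.308
grip_force: 30.0
```

>>> {"fn": "jog_arm", "kwargs": {
  "targets": [
    [[-1,0,0,0,0],[-1,0,0,0,0],[-1,0,0,0,0],[-1,0,0,-0.1,0],[-1,0,0,-0.2,0],[-1,0.1,0,-0.2,0],[-1,0.2,0,-0.2,0],[-1,0.2,0,-0.2,0],[-1,0.2,0,-0.2,0],[-1,0.2,0,-0.2,0]]
  ]
}}

```text
time_s: 7.88
ee_pos: [0.4822, -0.1202, 0.1931]
eef_rot: [-180.0, 0.0, -166.0]
contact_force: [0.0, 0.0, -0.6]
finger_gap: 1.001
grip_force: 0.0
```

```bash
python3 - <<'E'
from h import *
s=telemetry.read_state();print(s["ee_pos"],s["finger_gap"])
c=np.array([.501,-.1157]);u=np.array([np.cos(np.radians(14)),np.sin(np.radians(14))])
p=c+u*(.0795-.1);setcmd((*p,.0925+.1),194);print(cmd())
im,d,K,T=grab("wrist");np.savez("w4.npz",im=im,d=d,K=K,T=T)
O=np.array([.4916,-.1183]);n=np.array([-u[1],u[0]])
def pix(x,y,z):
    w=np.array([*(O+u*x+n*y),z]);q=K@(T[:3,:3].T@(w-T[:3,3]));return q[:2]/q[2]
print('stop face',pix(.046,0,.0275),'end',pix(.03,0,.0275))
cx,cy=map(int,pix(.03,0,.03))
cv2.imwrite("pics/w4.png",cv2.resize(im[cy-50:cy+50,cx-60:cx+60],None,fx=6,fy=6,interpolation=cv2.INTER_CUBIC)); print(cx,cy)
E
```

```text
[ 0.4821529  -0.12024699  0.19314893] 1.0011367460475873
[0.48110893761134205, -0.12065939885979318, 0.1925, 194.0]
stop face [276.26703176 243.35754853] end [276.26838299 229.79507667]
276 230
```

View pics/w4.png

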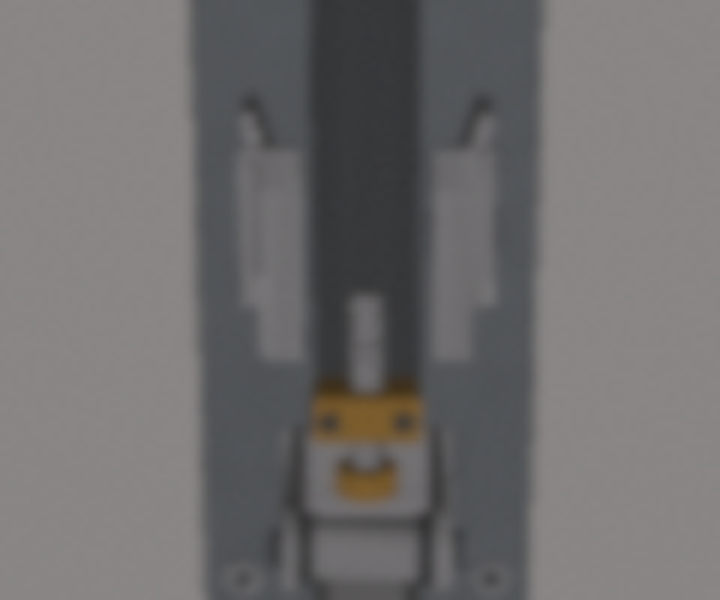

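The clip stands open. The screw end is at full-frame pixel (277,229), which puts it at holder x ≈ 29 mm, about 17 mm out. Now I go for the stone.

```bash
python3 - <<'E'
from h import *
np_=lambda z:(.4435,.1549,z)
print(rel(np_(.09),204.2),rel(np_(.004),204.2,[.4435,.1549,.09,204.2]))
f=np.load("w4.npz");K,T=f["K"],f["T"];u=np.array([np.cos(np.radians(14)),np.sin(np.radians(14))])
for z in(.0245,.0275,.0305):
  q=onplane(277.2,228.8,z,K,T)[:2]-[.4916,-.1183];print(z,q@u,q@[-u[1],u[0]])
setcmd(np_(.004),204.2)
E
```

```text
[-0.0603, 0.5529, 0.205, -0.0283] [0.0, 0.0, 0.172, -0.0]
0.0245 0.029884204270954062 0.001026745537036195
0.0275 0.02884062172507512 0.001024651591859078
0.0305 0.027797039179196178 0.001022557646681961
```

>>> {"fn": "jog_arm", "kwargs": {
  "targets": [
    [[-0.3,-0.0603,0.5529,0.05,-0.0283],[-0.3,-0.0603,0.5529,0.1,-0.0283],[-0.3,-0.0603,0.5529,0.205,-0.0283],[-0.3,-0.0603,0.5529,0.205,-0.0283],[-0.3,-0.0603,0.5529,0.205,-0.0283],[-0.3,-0.0603,0.5529,0.205,-0.0283],[-0.3,-0.0603,0.5529,0.205,-0.0283],[-0.3,-0.0603,0.5529,0.205,-0.0283],[-0.3,-0.0603,0.5529,0.205,-0.0283]]
  ]
}}

```text
time_s: 9.05
ee_pos: [0.4444, 0.1544, 0.0913]
eef_rot: [-180.0, 0.1, -155.9]
contact_force: [-0.6, 1.2, -0.0]
finger_gap: 0.651
grip_force: 0.0
```

```bash
python3 - <<'E'
from h import *
s=telemetry.read_state();print(s["ee_pos"],s["eef_rot"],s["finger_gap"])
im,d,K,T=grab("wrist","w5.png");P=cloud(d,K,T)
hsv=cv2.cvtColor(im,cv2.COLOR_BGR2HSV)
m=((P[...,2]>.0085)&(P[...,2]<.016)&(np.hypot(P[...,0]-.466,P[...,1]-.164)<.06)&(hsv[...,2]>120)).astype(np.uint8)
nc,L,st,_=cv2.connectedComponentsWithStats(m);l=1+st[1:,4].argmax()
r=cv2.minAreaRect(np.argwhere(L==l)[:,::-1].astype(np.float32))
c=np.array([onplane(*q,.012,K,T) for q in cv2.boxPoints(r)]);w=np.radians(24.2)
print(c.round(4).tolist(),c.mean(0),np.linalg.norm(np.diff(c,axis=0),axis=1),[np.degrees(np.arctan2(*(c[i+1]-c[i])[1::-1])).round(1) for i in range(2)])
print("lateral of TCP", (c.mean(0)-s["ee_pos"])[:2]@[-np.sin(w),np.cos(w)])
E
```

```text
[0.44443198 0.15442269 0.09128499] [-1.79965985e+02  9.66840779e-02 -1.55907056e+02] 0.6513488549963383
[[0.4316, 0.134, 0.012], [0.4198, 0.1603, 0.012], [0.5005, 0.198, 0.012], [0.5134, 0.1692, 0.012]] [0.46633325 0.16536163 0.012     ] [0.02881131 0.08905955 0.03154511] [np.float64(114.1), np.float64(25.0)]
lateral of TCP 0.0009997949429003776
```

Consistent with the first measurement; descend and grasp.

>>> {"fn": "jog_arm", "kwargs": {
  "targets": [
    [[-0.3,0,0,0.08,0],[-0.3,0,0,0.14,0],[-0.3,0,0,0.172,0],[-0.3,0,0,0.172,0],[-0.3,0,0,0.172,0],[1,0,0,0.172,0],[1,0,0,0.172,0],[1,0,0,0.172,0],[1,0,0,0.172,0],[1,0,0,0.172,0],[1,0,0,0.172,0],[1,0,0,0.172,0]]
  ]
}}

```text
time_s: 10.6
ee_pos: [0.4435, 0.1554, 0.0047]
eef_rot: [180.0, 0.0, -155.8]
contact_force: [-1.4, -0.7, 4.2]
finger_gap: 0.313
grip_force: 30.0
```

```bash
cat >> h.py <<'E'
w=np.radians(14);u=np.array([np.cos(w),np.sin(w)]);n=np.array([-u[1],u[0]]);O=np.array([.4916,-.1183])
def hol(x,y,z): return (*(O+u*x+n*y),z)
def inh(p): q=np.array(p[:2])-O; return [(q@u*1000).round(2),(q@n*1000).round(2),round(p[2]*1000,2)]
E
python3 - <<'E'
from h import *
print(rel(hol(-.084,.0004,.06),194)); print(rel(hol(-.084,.0004,.028),194))
setcmd(hol(-.084,.0004,.06),194)
E
```

```text
[0.3014, -0.5073, -0.112, 0.0283]
[0.3014, -0.5073, -0.048, 0.0283]
```

>>> {"fn": "jog_arm", "kwargs": {
  "targets": [
    [[1,0,0,-0.05,0],[1,0,0,-0.112,0],[1,0.15,-0.1,-0.112,0.0283],[1,0.15,-0.2,-0.112,0.0283],[1,0.2,-0.3,-0.112,0.0283],[1,0.25,-0.4,-0.112,0.0283],[1,0.3014,-0.47,-0.112,0.0283],[1,0.3014,-0.5073,-0.112,0.0283],[1,0.3014,-0.5073,-0.112,0.0283],[1,0.3014,-0.5073,-0.112,0.0283],[1,0.3014,-0.5073,-0.112,0.0283],[1,0.3014,-0.5073,-0.112,0.0283]]
  ]
}}

```text
time_s: 12.1
ee_pos: [0.4098, -0.1368, 0.0603]
eef_rot: [180.0, -0.0, -165.9]
contact_force: [-0.0, -0.3, -1.0]
finger_gap: 0.316
grip_force: 30.0
```

```bash
python3 - <<'E'
from h import *
s=telemetry.read_state();print(inh(s["ee_pos"]),s["eef_rot"],s["contact_force"])
im,d,K,T=grab("wrist");np.savez("w6.npz",im=im,d=d,K=K,T=T)
P=cloud(d,K,T);Q=P-[*O,0];hx,hy=Q[...,:2]@u,Q[...,:2]@n
m=(P[...,2]>.052)&(P[...,2]<.085)&(abs(hy)<.03)&(hx>-.075)&(hx<.0)
print(P[m].mean(0),m.sum(),hx[m].min(),hx[m].max(),hy[m].min(),hy[m].max())
for x in(-.06,-.05,-.04,-.03,-.02):
    k=m&(abs(hx-x)<.002);print(x,hy[k].min().round(4),hy[k].max().round(4),P[k][:,2].mean().round(4)) if k.any() else 0
cv2.imwrite("pics/w6.png",im)
E
```

```text
[np.float64(-83.81), np.float64(1.84), np.float64(60.35)] [ 1.79980573e+02 -1.20390223e-02 -1.65883990e+02] [-6.15890997e-05 -3.27041328e-01 -1.04852577e+00]
[ 0.43883067 -0.12938527  0.06788871] 3197 -0.07498427258113519 -0.030655447513647772 -0.012948435278336704 0.016912714228696536
-0.06 -0.0125 0.0164 0.0679
-0.05 -0.0127 0.0166 0.0679
-0.04 -0.0128 0.0169 0.0679
-0.03 -0.0124 0.0164 0.0673
```

View pics/w6.png

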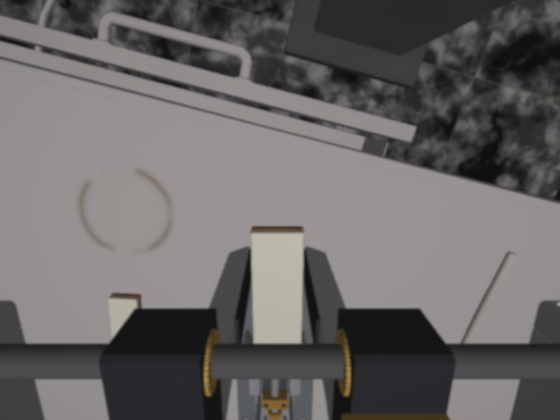

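The stone is held straight, its rear edge at (277,228). Now I lower it and see whether the lateral error settles.

>>> {"fn": "jog_arm", "kwargs": {
  "targets": [
    [[1,0,0,0.03,0],[1,0,0,0.055,0],[1,0,0,0.064,0],[1,0,0,0.064,0],[1,0,0,0.064,0],[1,0,0,0.064,0]]
  ]
}}

```text
time_s: 12.9
ee_pos: [0.4102, -0.1381, 0.0288]
eef_rot: [-180.0, 0.0, -166.0]
contact_force: [-0.4, 0.9, -1.6]
finger_gap: 0.312
grip_force: 30.0
```

```bash
python3 - <<'E'
from h import *
setcmd(hol(-.084,.0004,.028),194)
s=telemetry.read_state();print(inh(s["ee_pos"]),s["eef_rot"],s["contact_force"])
f=np.load("w6.npz");print(inh(onplane(277,228,.0679,f["K"],f["T"])))
im,d,K,T=grab("wrist");P=cloud(d,K,T);Q=P-[*O,0];hx,hy=Q[...,:2]@u,Q[...,:2]@n
for nm,lo,hi,a,b in(("stone",.032,.042,-.1,-.06),("guide",.03,.042,.006,.035),("bedish",.019,.025,-.05,.03),("base",.004,.012,-.06,.09)):
    m=(P[...,2]>lo)&(P[...,2]<hi)&(abs(hy)<.04)&(hx>a)&(hx<b)
    if m.any(): print(nm,m.sum(),hy[m].min().round(4),hy[m].max().round(4),np.median(P[m][:,2]),hx[m].min(),hx[m].max())
E
```

```text
[np.float64(-83.73), np.float64(0.5), np.float64(28.81)] [-1.79963525e+02  3.85090064e-02 -1.65986920e+02] [-0.42814785  0.88847246 -1.56883187]
[np.float64(-106.03), np.float64(2.18), np.float64(67.9)]
stone 3634 -0.0258 0.027 0.03644168010345959 -0.09999604147015967 -0.06005818109048461
guide 622 -0.0188 0.0193 0.03845671481193695 0.006000785889342358 0.03388082144167189
bedish 756 -0.0159 0.0163 0.022344926485517738 0.007167603336494689 0.02993194001978038
base 2129 -0.0329 0.0333 0.008378748762078697 -0.05675318034961287 0.061778851306624236
```

>>> {"fn": "jog_arm", "kwargs": {
  "targets": [
    [[1,0,0,0.0015,0],[1,0,0,0.003,0],[1,0,0,0.0036,0],[1,0,0,0.0036,0],[1,0,0,0.0036,0]]
  ]
}}

```text
time_s: 13.58
ee_pos: [0.4098, -0.1378, 0.0267]
eef_rot: [180.0, -0.0, -166.0]
contact_force: [-0.0, -0.2, 0.6]
finger_gap: 0.315
grip_force: 30.0
```

>>> {"fn": "jog_arm", "kwargs": {
  "targets": [
    [[1,-0.006,0,0,0],[1,-0.012,0,0,0],[1,-0.018,0,0,0],[1,-0.024,0,0,0],[1,-0.03,0,0,0],[1,-0.036,0,0,0],[1,-0.036,0,0,0]]
  ]
}}

```text
time_s: 14.45
ee_pos: [0.4281, -0.1334, 0.0267]
eef_rot: [-180.0, 0.1, -166.0]
contact_force: [-0.3, 0.3, 0.2]
finger_gap: 0.315
grip_force: 30.0
```

>>> {"fn": "jog_arm", "kwargs": {
  "targets": [
    [[1,-0.006,0,0,0],[1,-0.012,0,0,0],[1,-0.018,0,0,0],[1,-0.024,0,0,0],[1,-0.03,0,0,0],[1,-0.036,0,0,0],[1,-0.036,0,0,0]]
  ]
}}

```text
time_s: 15.32
ee_pos: [0.4456, -0.129, 0.0267]
eef_rot: [-180.0, 0.1, -166.0]
contact_force: [-1.1, -1.1, 2.4]
finger_gap: 0.315
grip_force: 30.0
```

>>> {"fn": "jog_arm", "kwargs": {
  "targets": [
    [[1,-0.002,0,0,0],[1,-0.004,0,0,0],[1,-0.006,0,0,0],[1,-0.008,0,0,0],[1,-0.01,0,0,0],[1,-0.01,0,0,0],[1,-0.01,0,0,0]]
  ]
}}

```text
time_s: 16.2
ee_pos: [0.4493, -0.1279, 0.0267]
eef_rot: [180.0, -0.0, -166.0]
contact_force: [-3.4, -0.1, 5.2]
finger_gap: 0.315
grip_force: 30.0
```

```bash
python3 - <<'E'
from h import *
setcmd(hol(-.084+.041,.0004,.0262),194)
s=telemetry.read_state();print(inh(s["ee_pos"]),s["eef_rot"],s["contact_force"],s["contact_force"][:2]@u)
im,d,K,T=grab("wrist","w7.png");P=cloud(d,K,T);Q=P-[*O,0];hx,hy=Q[...,:2]@u,Q[...,:2]@n
m=(P[...,2]>.030)&(P[...,2]<.038)&(abs(hy)<.012)&(hx<-.04);print('rear',hx[m].min(),'z',np.median(P[m][:,2]))
E
```

```text
[np.float64(-43.36), np.float64(0.87), np.float64(26.69)] [ 1.79992427e+02 -4.23345184e-02 -1.65980138e+02] [-3.38948129 -0.07597455  5.17157989] -3.3071791218915165
rear -0.06373870430709434 z 0.03431447617092448
```

>>> {"fn": "jog_arm", "kwargs": {
  "targets": [
    [[1,0,0,-0.0006,0],[1,-0.001,0,-0.0006,0],[1,-0.002,0,-0.0006,0],[1,-0.002,0,-0.0006,0]]
  ]
}}

```text
time_s: 16.75
ee_pos: [0.4504, -0.1276, 0.0267]
eef_rot: [180.0, -0.0, -166.0]
contact_force: [-1.3, -1.1, -0.6]
finger_gap: 0.315
grip_force: 30.0
```

>>> {"fn": "jog_arm", "kwargs": {
  "targets": [
    [[1,-0.0008,0,0,0],[1,-0.0016,0,0,0],[1,-0.0016,0,0,0]]
  ]
}}

```text
time_s: 17.12
ee_pos: [0.4505, -0.1275, 0.0267]
eef_rot: [180.0, -0.1, -166.0]
contact_force: [-5.1, -2.6, 2.3]
finger_gap: 0.311
grip_force: 30.0
```

Contact with the screw at about 5.6 N. I press slightly more and hold.

>>> {"fn": "jog_arm", "kwargs": {
  "targets": [
    [[1,-0.0004,0,0,0],[1,-0.0004,0,0,0],[1,-0.0004,0,0,0]]
  ]
}}

```text
time_s: 17.5
ee_pos: [0.4505, -0.1275, 0.0267]
eef_rot: [180.0, -0.1, -166.0]
contact_force: [-5.4, -1.6, 2.8]
finger_gap: 0.314
grip_force: 30.0
```

```bash
python3 - <<'E'
from h import *
s=telemetry.read_state();print(inh(s["ee_pos"]),s["eef_rot"],s["contact_force"],s["contact_force"][:2]@u)
E
```

```text
[np.float64(-42.09), np.float64(1.0), np.float64(26.72)] [ 1.79973152e+02 -1.28230790e-01 -1.65964942e+02] [-5.37946351 -1.60960705  2.78167624] -5.6090696467770815
```

>>> {"fn": "jog_arm", "kwargs": {
  "targets": [
    [[1,-0.0006,0,0,0],[1,-0.0006,0,0,0],[1,-0.0006,0,0,0],[1,-0.0006,0,0,0]]
  ]
}}

```text
time_s: 18.0
ee_pos: [0.4505, -0.1275, 0.0267]
eef_rot: [180.0, -0.2, -166.0]
contact_force: [-5.5, -2.7, 2.9]
finger_gap: 0.312
grip_force: 30.0
```

>>> {"fn": "jog_arm", "kwargs": {
  "targets": [
    [[0,0,0,0,0],[-0.3,0,0,0,0],[-0.3,0,0,0,0],[-0.3,0,0,0,0],[-0.3,0,0,-0.04,0],[-0.3,0,0,-0.12,0],[-0.3,0,0,-0.22,0],[-0.5,0,0,-0.33,0],[-0.5,0,0,-0.33,0],[-0.5,0,0,-0.33,0]]
  ]
}}

```text
time_s: 19.25
ee_pos: [0.4515, -0.1271, 0.1914]
eef_rot: [180.0, -0.0, -166.0]
contact_force: [-0.6, -0.5, -0.2]
finger_gap: 0.748
grip_force: 0.0
```

```bash
python3 - <<'E'
from h import *
s=telemetry.read_state();print(inh(s["ee_pos"]),s["contact_force"])
im,d,K,T=grab("wrist");np.savez("w8.npz",im=im,d=d,K=K,T=T);P=cloud(d,K,T);Q=P-[*O,0];hx,hy=Q[...,:2]@u,Q[...,:2]@n
m=(P[...,2]>.030)&(P[...,2]<.037)&(abs(hy)<.018)&(hx<-.01)&(hx>-.08);print(m.sum(),hx[m].min(),hy[m].min(),hy[m].max(),np.median(P[m][:,2]))
setcmd(hol(-.084+.041+.0023,.0004,.0259+.165),194);c=cmd()
b=np.array([.501,-.1157])+u*.0795
print(c,rel((*b,.20),194),rel((*b,.0925),194))
y,x=230,276
cv2.imwrite("pics/w8.png",cv2.resize(im[150:290,190:360],None,fx=4,fy=4,interpolation=cv2.INTER_CUBIC))
E
```

```text
[np.float64(-41.03), np.float64(1.18), np.float64(191.43)] [-0.56416999 -0.46910377 -0.22435512]
1381 -0.06233611840382058 -0.0140270933367457 0.015598737387033454 0.03431471428547639
[0.45201219518232705, -0.1277581028603961, 0.19090000000000001, 194.0] [-0.2599, -0.0003, -0.0182, -0.0] [-0.2599, -0.0003, 0.1968, -0.0]
```

View pics/w8.png

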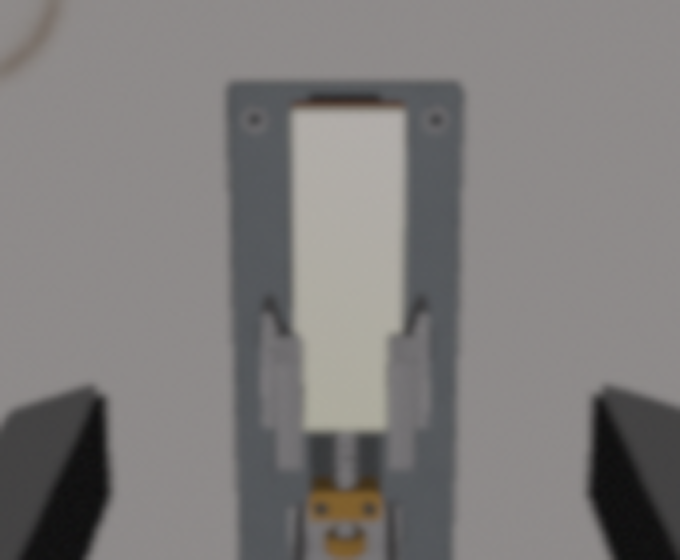

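The stone lies under the lips, its front edge at crop (345,430) against the screw. Now the clip bar.

>>> {"fn": "jog_arm", "kwargs": {
  "targets": [
    [[-0.5,-0.09,0,-0.018,0],[-0.5,-0.18,0,-0.018,0],[-0.5,-0.26,0,-0.018,0],[-0.5,-0.26,0,0.05,0],[-0.5,-0.26,0,0.13,0],[-0.5,-0.26,0,0.18,0],[-0.5,-0.26,0,0.1968,0],[-0.5,-0.26,0,0.1968,0],[0.2,-0.26,0,0.1968,0],[1,-0.26,0,0.1968,0],[1,-0.26,0,0.1968,0],[1,-0.26,0,0.1968,0],[1,-0.26,0,0.1968,0],[1,-0.26,0,0.1968,0],[1,-0.26,0,0.1968,0],[1,-0.26,0,0.1968,0]]
  ]
}}

```text
time_s: 21.3
ee_pos: [0.5784, -0.0963, 0.0939]
eef_rot: [-179.9, 0.0, -166.0]
contact_force: [0.8, -2.6, 2.6]
finger_gap: 0.314
grip_force: 30.0
```

```bash
python3 - <<'E'
from h import *
s=telemetry.read_state();print(inh(s["ee_pos"]),s["contact_force"],s["finger_gap"]*94)
b=lambda q:np.array([-np.cos(np.radians(9.46)+q)*60.83,np.sin(np.radians(9.46)+q)*60.83])
for q in [1.7,1.6,1.5,1.4,1.3,1.2,1.1,1.0,.9,.82,.74,.66,.58,.5,.42,.35,.28,.22,.17,.13,.1,.07,.05]:
    d=b(q)-b(1.74);print(q,round(-d[0]/500,4),round(-d[1]/500,4),end=' | ')
E
```

```text
[np.float64(89.51), np.float64(0.4), np.float64(93.94)] [ 0.75944252 -2.6444291   2.56096382] 29.47445192880537
1.7 0.0046 -0.0015 | 1.6 0.0164 -0.0044 | 1.5 0.0285 -0.0062 | 1.4 0.0406 -0.0067 | 1.3 0.0528 -0.0061 | 1.2 0.0648 -0.0042 | 1.1 0.0765 -0.0011 | 1.0 0.0879 0.0031 | 0.9 0.0989 0.0085 | 0.82 0.1072 0.0135 | 0.74 0.1151 0.0192 | 0.66 0.1225 0.0256 | 0.58 0.1293 0.0324 | 0.5 0.1356 0.0398 | 0.42 0.1413 0.0477 | 0.35 0.1458 0.055 | 0.28 0.1497 0.0625 | 0.22 0.1527 0.0692 | 0.17 0.1548 0.0749 | 0.13 0.1563 0.0795 | 0.1 0.1573 0.083 | 0.07 0.1582 0.0866 | 0.05 0.1588 0.089 |
```

>>> {"fn": "jog_arm", "kwargs": {
  "targets": [
    [[1,0.0046,0,-0.0015,0],[1,0.0164,0,-0.0044,0],[1,0.0285,0,-0.0062,0],[1,0.0406,0,-0.0067,0],[1,0.0528,0,-0.0061,0],[1,0.0648,0,-0.0042,0],[1,0.0765,0,-0.0011,0],[1,0.0879,0,0.0031,0],[1,0.0989,0,0.0085,0],[1,0.1072,0,0.0135,0],[1,0.1151,0,0.0192,0],[1,0.1225,0,0.0256,0],[1,0.1293,0,0.0324,0],[1,0.1356,0,0.0398,0],[1,0.1413,0,0.0477,0],[1,0.1458,0,0.055,0],[1,0.1497,0,0.0625,0],[1,0.1527,0,0.0692,0],[1,0.1548,0,0.0749,0],[1,0.1548,0,0.0749,0]]
  ]
}}

```text
time_s: 23.8
ee_pos: [0.5007, -0.1156, 0.0552]
eef_rot: [-180.0, -0.3, -166.0]
contact_force: [-3.3, -5.7, -1.0]
finger_gap: 0.311
grip_force: 30.0
```

>>> {"fn": "jog_arm", "kwargs": {
  "targets": [
    [[1,0.0008,0,0.0025,0],[1,0.0015,0,0.0046,0],[1,0.002,0,0.0064,0],[1,0.0025,0,0.0081,0],[1,0.0025,0,0.0081,0]]
  ]
}}

```text
time_s: 24.42
ee_pos: [0.4995, -0.1159, 0.0512]
eef_rot: [-180.0, -0.3, -166.0]
contact_force: [-3.4, -5.7, -0.9]
finger_gap: 0.313
grip_force: 30.0
```

```bash
python3 - <<'E'
from h import *
s=telemetry.read_state();print(inh(s["ee_pos"]),s["contact_force"],s["finger_gap"]*94)
im,d,K,T=grab("side");c=im[225:305,205:335];cv2.imwrite("pics/s9.png",cv2.resize(c,None,fx=6,fy=6,interpolation=cv2.INTER_CUBIC))
E
```

```text
[np.float64(8.28), np.float64(0.41), np.float64(51.19)] [-3.3951137  -5.73487585 -0.92834759] 29.45887045011509
```

View pics/s9.png

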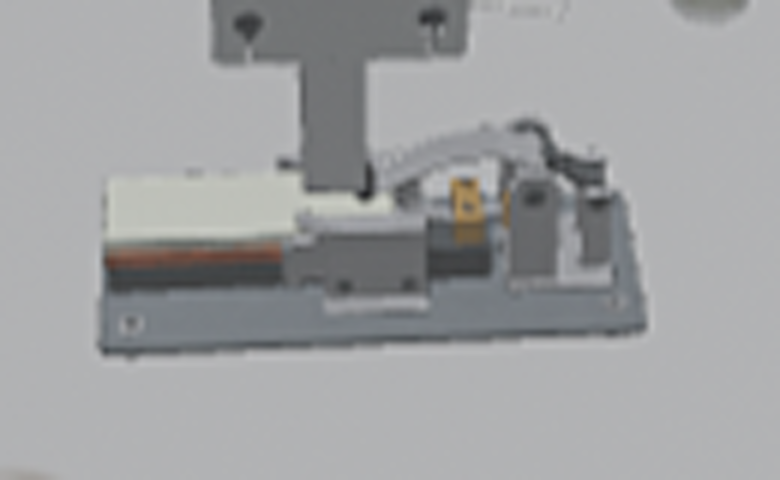

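The side view shows the stone under the lips and the clip roll about at the stone's top. I lower a little further.

>>> {"fn": "jog_arm", "kwargs": {
  "targets": [
    [[1,0.0003,0,0.0012,0],[1,0.0006,0,0.0024,0],[1,0.0006,0,0.0024,0],[1,0.0006,0,0.0024,0]]
  ]
}}

```text
time_s: 24.98
ee_pos: [0.4993, -0.116, 0.05]
eef_rot: [-180.0, -0.3, -166.0]
contact_force: [-2.7, -5.1, -1.0]
finger_gap: 0.313
grip_force: 30.0
```

>>> {"fn": "jog_arm", "kwargs": {
  "targets": [
    [[1,0.0003,0,0.0012,0],[1,0.0006,0,0.0024,0],[1,0.0006,0,0.0024,0],[1,0.0006,0,0.0024,0]]
  ]
}}

```text
time_s: 25.48
ee_pos: [0.499, -0.116, 0.0488]
eef_rot: [-180.0, -0.3, -166.0]
contact_force: [-3.5, -6.9, -1.4]
finger_gap: 0.315
grip_force: 30.0
```

The clip is certainly below 0.25 rad now, so I release it and check.

>>> {"fn": "jog_arm", "kwargs": {
  "targets": [
    [[0,0,0,0,0],[-0.3,0,0,0,0],[-0.5,0,0,0,0],[-0.5,0,0,0,0],[-0.5,0,0,-0.04,0],[-0.5,0,0,-0.14,0],[-0.5,0,0,-0.26,0],[-0.5,0.1,0,-0.3,0],[-0.5,0.1,0,-0.3,0],[-0.5,0.1,0,-0.3,0]]
  ]
}}

```text
time_s: 26.72
ee_pos: [0.4527, -0.1269, 0.1993]
eef_rot: [180.0, 0.0, -166.0]
contact_force: [-0.4, -0.3, 0.2]
finger_gap: 0.751
grip_force: 0.0
```

```bash
python3 - <<'E'
from h import *
s=telemetry.read_state();print(inh(s["ee_pos"]),s["contact_force"],s["finger_gap"]*94)
for nm in("side","wrist"):
    im,d,K,T=grab(nm);P=cloud(d,K,T);Q=P-[*O,0];hx,hy=Q[...,:2]@u,Q[...,:2]@n
    hsv=cv2.cvtColor(im,cv2.COLOR_BGR2HSV)
    red=((hsv[...,0]<8)|(hsv[...,0]>172))&(hsv[...,1]>150)&(P[...,2]>.045)&(P[...,2]<.08)&(abs(hy)<.03)&(hx>-.02)&(hx<.04)
    print(nm,'red',red.sum(),np.median(hx[red]),np.median(P[red][:,2]),np.percentile(P[red][:,2],95))
    m=(P[...,2]>.030)&(P[...,2]<.038)&(abs(hy)<.018)&(hx<-.015)&(hx>-.08);print(' stone',hx[m].min(),hy[m].min(),hy[m].max(),np.median(P[m][:,2]))
    c=im[225:305,205:335] if nm=="side" else im[170:270,215:345]
    cv2.imwrite(f"pics/e_{nm}.png",cv2.resize(c,(390,300),interpolation=cv2.INTER_CUBIC))
cv2.imwrite("pics/e.png",np.vstack([cv2.imread("pics/e_side.png"),cv2.imread("pics/e_wrist.png")]))
for n0 in("side","w2"):
    f=np.load(n0+".npz");im,d,K,T=[f[k] for k in("im","d","K","T")];P=cloud(d,K,T);hsv=cv2.cvtColor(im,cv2.COLOR_BGR2HSV);Q=P-[*O,0];hx,hy=Q[...,:2]@u,Q[...,:2]@n
    red=((hsv[...,0]<8)|(hsv[...,0]>172))&(hsv[...,1]>150)&(P[...,2]>.045)&(P[...,2]<.08)&(abs(hy)<.03)&(hx>-.02)&(hx<.04)
    print('start',n0,red.sum(),np.median(hx[red]),np.median(P[red][:,2]),np.percentile(P[red][:,2],95))
E
```

```text
[np.float64(-39.87), np.float64(1.09), np.float64(199.25)] [-0.39641327 -0.32487755  0.24065007] 70.58413201362943
side red 37 0.009874284146945213 0.06476621368918167 0.06676505764957008
 stone -0.06138334483303292 -0.016302476733573504 0.017200172742060482 0.0342844824857525
wrist red 205 0.009915012155817367 0.06495874266104096 0.06642514132053631
 stone -0.062280601075401204 -0.013981934750255644 0.01579866426818034 0.03432854108716471
start side 34 0.009888918308637588 0.06060420607818379 0.06253531333213899
start w2 203 0.009157642077638683 0.060330914531144364 0.06174585790242739
```

View pics/e.png

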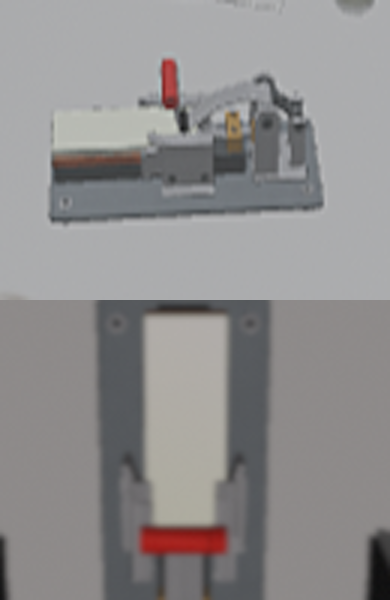

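The bar sits 4.3 mm above its shut height, which is 0.07 rad, and the stone has not moved. I give the stone's rear end one gentle nudge with closed fingers to make sure it touches the screw.

>>> {"fn": "jog_arm", "kwargs": {
  "targets": [
    [[1,0.084,-0.0012,0,0],[1,0.084,-0.0012,0,0],[1,0.084,-0.0012,0.1,0],[1,0.084,-0.0012,0.2,0],[1,0.084,-0.0012,0.3,0],[1,0.084,-0.0012,0.345,0],[1,0.084,-0.0012,0.345,0],[1,0.084,-0.0012,0.345,0],[1,0.084,-0.0012,0.345,0],[1,0.084,-0.0012,0.345,0]]
  ]
}}

```text
time_s: 28.08
ee_pos: [0.413, -0.1384, 0.0283]
eef_rot: [-179.9, 0.1, -166.0]
contact_force: [-0.2, 0.2, -0.4]
finger_gap: 0.002
grip_force: 0.0
```

```bash
python3 - <<'E'
from h import *
s=telemetry.read_state();print(inh(s["ee_pos"]),s["contact_force"],s["finger_gap"]*94)
E
```

```text
[np.float64(-81.11), np.float64(-0.51), np.float64(28.26)] [-0.15029556  0.15987414 -0.40187421] 0.23017755071451707
```

>>> {"fn": "jog_arm", "kwargs": {
  "targets": [
    [[1,-0.005,0,0,0],[1,-0.01,0,0,0],[1,-0.015,0,0,0],[1,-0.018,0,0,0],[1,-0.018,0,0,0]]
  ]
}}

```text
time_s: 28.7
ee_pos: [0.4208, -0.1357, 0.0271]
eef_rot: [180.0, -0.0, -166.0]
contact_force: [0.3, 0.1, -0.6]
finger_gap: 0.001
grip_force: 0.0
```

>>> {"fn": "jog_arm", "kwargs": {
  "targets": [
    [[1,-0.001,0,0,0],[1,-0.002,0,0,0],[1,-0.002,0,0,0]]
  ]
}}

```text
time_s: 29.08
ee_pos: [0.4214, -0.1355, 0.0271]
eef_rot: [180.0, -0.0, -166.0]
contact_force: [-1.8, -0.6, 0.3]
finger_gap: 0.003
grip_force: 0.6
```

>>> {"fn": "jog_arm", "kwargs": {
  "targets": [
    [[1,-0.0008,0,0,0],[1,-0.0016,0,0,0],[1,-0.0016,0,0,0]]
  ]
}}

```text
time_s: 29.45
ee_pos: [0.4214, -0.1355, 0.027]
eef_rot: [180.0, -0.1, -166.0]
contact_force: [-4.3, -1.5, 3.2]
finger_gap: 0.005
grip_force: 2.6
```

>>> {"fn": "jog_arm", "kwargs": {
  "targets": [
    [[1,-0.0006,0,0,0],[1,-0.0012,0,0,0],[1,-0.0012,0,0,0]]
  ]
}}

```text
time_s: 29.82
ee_pos: [0.4214, -0.1355, 0.027]
eef_rot: [180.0, -0.2, -165.9]
contact_force: [-6.2, -2.6, 4.8]
finger_gap: 0.003
grip_force: 3.5
```

6.6 N with no motion, so the stone is firmly home. I back off and rise.

>>> {"fn": "jog_arm", "kwargs": {
  "targets": [
    [[1,0.001,0,0,0],[1,0.003,0,0,0],[1,0.008,0,0,0],[1,0.03,0,0,0],[1,0.04,0,-0.08,0],[1,0.04,0,-0.2,0],[1,0.04,0,-0.3,0],[1,0.04,0,-0.3,0],[1,0.04,0,-0.3,0]]
  ]
}}

```text
time_s: 30.95
ee_pos: [0.4029, -0.1396, 0.1764]
eef_rot: [180.0, -0.0, -166.0]
contact_force: [0.0, -0.1, -0.6]
finger_gap: 0.005
grip_force: 0.0
```

```bash
python3 - <<'E'
from h import *
s=telemetry.read_state();print(inh(s["ee_pos"]),s["contact_force"],s["time_s"])
im,d,K,T=grab("side");P=cloud(d,K,T);Q=P-[*O,0];hx,hy=Q[...,:2]@u,Q[...,:2]@n
hsv=cv2.cvtColor(im,cv2.COLOR_BGR2HSV)
red=((hsv[...,0]<8)|(hsv[...,0]>172))&(hsv[...,1]>150)&(P[...,2]>.045)&(P[...,2]<.08)&(abs(hy)<.03)&(hx>-.02)&(hx<.04)
m=(P[...,2]>.030)&(P[...,2]<.038)&(abs(hy)<.018)&(hx<-.015)&(hx>-.08)
print(np.median(P[red][:,2]),hx[m].min(),np.median(P[m][:,2]))
print(job.close_job())
E
```

```text
[np.float64(-91.22), np.float64(0.76), np.float64(176.36)] [ 0.03117068 -0.14838208 -0.57723676] 30.95
0.0645252000352522 -0.06137647321826879 0.03413243103981245
the job is handed in; nothing more can be done
None
```

The job is handed in at about 31 s: the stone is pressed home against the stop screw at about 6.6 N, the clip was guided down and rests on it at about 0.07 rad by camera, and the arm is clear; no verdict was returned.

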